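# Lock the baby-food mill's push-and-turn lid

## Task

Take the white lid off the sloping drying rack and fit it on the baby-food mill: let its two lugs drop through the notches in the mouth, push it down against the spring, turn it clockwise about a quarter-turn until it stops, then let it spring up so that it is locked, and let go. Leave the cup, the formula box and the bottle caps where they are.

Things in the scene. Friction and masses are not known exactly. Their poses are not given: they have to be found in the camera images.
- lid_mid (a point): White plastic bayonet lid, loose, 0.1 to 0.2 kg, 60 mm high. Point on its axis, 30 mm above its underside; z is the axis (out of its top), x runs along the grip bar and through both lugs; a half turn about z makes no difference. At the start it lies on the rack's ramp, its axis leaning 25 degrees from vertical towards the rack's front, its x pointing up the ramp.
- lid: The same lid; origin at the centre of its underside. From there up: round skirt 60 mm in diameter, 22 mm high; two lugs at +x and -x, flush with the underside, 10 mm wide, 6 mm thick, reaching 38 mm from the axis; flange 92 mm in diameter from 22 to 28 mm up; grip bar above it.
- lid_bar (a point): Point in the lid's upright grip bar, on the lid's axis, 50 mm above its underside. The bar is 50 mm long (x), 14 mm thick (y: close the fingers on these flat sides) and stands from the flange's top (28 mm) to 60 mm above the underside.
- rack: Clear acrylic drying rack, fixed, origin under it on the counter; front is -x. Slotted base 170 by 170 mm. A slatted ramp rises at 25 degrees towards +x; a toe strip at its lower end holds the lid, whose underside centre rests 45 mm above the origin (up to 8 mm aside in y). Four fins 58 mm high stand behind the ramp at x = 85 mm.
- mill_mouth (a point): Centre of the baby-food mill's mouth, level with the rim, 110 mm above the counter; z up. Mouth 66 mm wide, with two opposite notches, 16 mm wide and reaching 41 mm from the axis, that let the lid's lugs in. They lie near this point's +x and -x but up to 0.3 rad either way about z, differently each time: not measured, see them from above or feel for them.
- mill: The mill, fixed, origin under it on the counter: white base 128 mm, steel collar 104 mm in diameter; the collar does not turn in normal use. A lid lowered level onto the mouth stands with its lugs on the rim (underside level with the rim) unless they are within about 0.08 rad of the notches; then it drops in to the sprung plate.
- mill_plate (a point): Point on the axis, 7 mm below the rim: where the sprung plate inside the mouth meets the lid's underside. It yields to 2 N at first and 0.6 N more per mm. A lid let go here stands loose in the notches: not locked.
- mill_pressed (a point): Point on the axis, 8 mm above the rim: where lid_mid is when the lid is pushed right down, its flange on the rim (11 N against the spring, plus what bears on the rim). The lugs are then 3 mm below a ledge; the lid turns clockwise seen from above, not the other way. A stop ends the turn about 85 degrees from the middle of the notch.
- mill_locked (a point): Point on the axis, 15 mm above the rim: where lid_mid is once locked. At 75 to 85 degrees of turn the lugs are under two pockets; let up and the spring lifts the lid 7 mm into them. Let up too early and the lugs only bear on the ledge, lid_mid 11 mm above the rim: not locked.
- sippy_cup: Green sippy cup with two handles and a white spout, 108 mm high, 68 mm in diameter (108 mm over the handles), loose; origin at the centre of its underside. Leave it.
- formula_box: White formula container with a grey flip lid and a steel scoop lying on it, 104 by 134 mm, 160 mm high, loose; origin at the centre of its underside. Leave it.
- cap0: White bottle cap, 42 mm in diameter, 18 mm high, loose; origin at the centre of its underside. Leave it.
- cap1: The other, equal bottle cap. Leave it.
Things that resemble listed ones, but are neither listed nor needed, are in the scene too. What is shaped like the lid but red is not meant.

How it is judged:
On the way:
1. the lid's lugs are in the notches and it is pushed down below the ledge (horizontal distance between lid_mid and mill_mouth below 0.006 m and z of lid_mid in the frame of mill_mouth below 0.0105 m and angle between lid_mid's own z axis and vertical below 0.12 rad), for 0.1 s.
At the end, for the whole second after the job is handed in: The lid is locked in the mill: sprung up into the pockets (lid_mid 12.8 to 18 mm above mill_mouth, within 6 mm of its axis), turned at least 0.85 rad from the mill's x axis, level within 0.1 rad, at rest and released (horizontal distance between lid_mid and mill_mouth below 0.006 m and z of lid_mid in the frame of mill_mouth between 0.0128 and 0.018 m and angle between lid_mid's own z axis and vertical below 0.1 rad and angle between the x axis of lid_mid and the x axis of mill_mouth, either way round above 0.85 rad and linear speed of lid below 0.02 m/s); the robot touches nothing.
It fails at once if the cup, the formula box or a bottle cap is moved by more than 25 mm (distance of any of sippy_cup, formula_box, cap0, cap1 from where it was at the start of the episode above 0.025 m).
It also fails if it takes over 64 s, if anything falls off the work surface, if the arm or the gripper's body presses on something with over 40 N, if the wrist force passes 120 N, or if a joint passes its speed limit or range.

## Robot

A 7-joint arm with a two-finger parallel gripper is mounted at the origin on the work surface. World frame = base frame: x ahead of the robot, y to its left, z up, the work surface at z = 0. Lengths are in m, angles in rad, forces in N, time in s.
With the tool pointing down it reaches from about 0.425 to 0.925 m from the base axis. Payload 6.8 kg.
Tool frame: the origin (TCP) lies on the centre line of the jaws, within the pads' length; the fingertips stand 19 mm ahead of it and the grasp point (between the pads) is the TCP; z points along the fingers, y is the line along which they close (so a half turn about z gives the same grasp; the last joint's range is limited). The gripper opens to 85 mm and grips with 20 to 120 N. Pads are 22 mm wide; open, the fingers measure 114 mm over their backs; the gripper's body (76 mm by 85 mm) begins 54 mm behind the grasp point. The pads swing forward as they close: fully open they stand 13 mm farther back than shut.
Start: joints at [-1.333, 0.477, 0.022, 1.555, -0.011, 1.109, -0.083], TCP at [0.229, 0.635, 0.25] pointing down, gripper open.
Joint ranges: [-2.96, 2.96], [-0.34, 2.1], [-1.41, 1.46], [0.24, 2.44], [-1.37, 4.51], [0.17, 1.92], [-2.96, 2.96]. Speed limits (rad/s): [2.39, 2.39, 3.14, 3.14, 3.14, 3.14, 3.14].

## Interface

Orientations are given as a rotation vector (axis times angle).
In Python, from bench import r gives the robot as it stands. The module is installed in compiled form; this text tells all that it offers.
- The arm moves only by the tool arm_command, never from a script. Its argument "rows" is a list of rows, each an object of numbers: "fingers": the opening, from -1 (shut) to 1 (fully open); "x", "y", "z": the shift along the tool's x, y, z in m; "ax", "ay", "az": the turn, a rotation vector about the tool's x, y, z in degrees. In form: [{"fingers": .., "x": .., "y": .., "z": .., "ax": .., "ay": .., "az": ..}, ...]. A call has 1 to 10 rows; each row shifts and turns the commanded pose from where the row before left it, along the tool's axes as they then stand; what a row does not reach is not made up. A row lasts 1/12 s, in which the tool goes at most 41.7 mm and 7.16 degrees, less where a joint would pass 70% of its speed; a pose out of reach is approached as far as the arm can. A call is refused whole if a number of a shift passes 0.0417 or a number of a turn 7.16, either way. A call with a gripper value outside its range is refused whole. The fingers move at their own pace and stop on an object; "grip_force" is the grip in N (left out, the last holds). Time passes only in rows, so rows that do not move let the fingers close. It gives the time, the measured TCP pose, the force, the opening and the grip force at its end, in the units of the state.
- r.get_obs(): the state, without advancing time (a new reading comes with each control period).
- r.grab_frame(name): name is "side" or "top" or "wrist"; returns a dict with "frame" (480x640x3 uint8, red, green, blue), "depth" (480x640 float32, m along the optical axis (not along the pixel's ray), 0 where there is no reading), "K" (3x3 intrinsics, pixels), "distortion" ([k1, k2, p1, p2, k3] as OpenCV has them; the pictures are not rectified), "world_from_camera" (4x4, takes a point from camera to world coordinates). Camera axes: x right, y down, z forward; pixel columns grow to the right and rows downward; lengths in m; the calibration is good to about 2 mm. A picture is of the moment at which its call begins.
- r.hand_in(): hands the job in; it is judged then, once.
The state is a dict: "clock": time; "joints": joint angles; "qvel": joint speeds; "tau": joint torques, N m; "tcp_pos": TCP position; "orientation": TCP orientation; "contact_force": force on the tool from outside, world axes, zero at the start; "moment": the same for the moment, N m; "grip_width": finger opening in m; "gripper_force": force on a finger pad.
Only numpy, scipy, OpenCV 4.12 (cv2) and the standard library are available. Lean on these libraries where they do the work, as an engineer would, in place of code of your own. Each camera call takes 0.05 s, during which the arm holds its last target. There are 200 camera calls.

## Working session

There is one attempt and no reset: what is moved stays moved. The work goes in short steps, Python scripts to look and compute and a tool call to move; the robot and the scene stay as the last step left them, time stands still between calls to the robot, and variables do not carry over. Pictures are saved under pics/ and viewed, at most 10 in all, crops included, and the job is handed in when it is done.

Besides the shell and the picture viewer there is one more tool, called after "Emit:" in YAML: its name, and indented under it one key for each argument. arm_command: Moves the arm, as the interface text tells. Its arguments: {"type":"object","properties":{"rows":{"type":"array"},"grip_force":{"type":"number"}},"required":["rows"]}

```bash
mkdir -p pics
cat > h.py <<'E'
import numpy as np, cv2
from bench import r
from scipy.spatial.transform import Rotation as R
def grab(n):
    g=r.grab_frame(n); return g
def pt(g,u,v,z=None):
    "pixel -> world: by depth, or onto the plane z"
    d=cv2.undistortPoints(np.array([[[u,v]]],float),np.array(g['K']),np.array(g['distortion']))[0,0]
    T=np.array(g['world_from_camera']); ray=np.array([d[0],d[1],1.])
    if z is None:
        return T[:3,:3]@(ray*np.median(g['depth'][int(v)-1:int(v)+2,int(u)-1:int(u)+2]))+T[:3,3]
    w=T[:3,:3]@ray; return T[:3,3]+w*(z-T[2,3])/w[2]
def px(g,P):
    T=np.linalg.inv(np.array(g['world_from_camera']))
    return cv2.projectPoints(np.array([P],float),cv2.Rodrigues(T[:3,:3])[0],T[:3,3],np.array(g['K']),np.array(g['distortion']))[0][0,0]
def cloud(g):
    h,w=g['depth'].shape; uv=np.stack(np.meshgrid(np.arange(w),np.arange(h)),-1).reshape(-1,1,2).astype(float)
    d=cv2.undistortPoints(uv,np.array(g['K']),np.array(g['distortion']))[:,0]
    z=g['depth'].reshape(-1,1); p=np.hstack([d*z,z]); T=np.array(g['world_from_camera'])
    return (p@T[:3,:3].T+T[:3,3]).reshape(h,w,3)
def save(g,n): cv2.imwrite('pics/'+n+'.png',g['frame'][:,:,::-1])
E
python3 - <<'E'
from h import *
for n in('top','side'):
    g=grab(n); save(g,n+'0'); np.savez('/tmp/'+n+'0.npz',**g); print(n,np.array(g['world_from_camera']).round(3).tolist(),np.array(g['K'])[0,0])
o=r.get_obs(); print(o)
E
```

```text
top [[-0.011, -0.99, 0.139, 0.472], [-1.0, 0.015, 0.026, -0.057], [-0.028, -0.138, -0.99, 0.9], [0.0, 0.0, 0.0, 1.0]] 440.66442372662533
side [[-0.921, -0.292, 0.259, 0.316], [-0.39, 0.679, -0.622, 0.532], [0.006, -0.673, -0.739, 0.78], [0.0, 0.0, 0.0, 1.0]] 570.532016971403
{'clock': 0.1, 'joints': array([-1.33311533,  0.47773591,  0.02235242,  1.55632919, -0.01147318,
        1.10930931, -0.08311013]), 'qvel': array([ 6.92733422e-05, -2.71324222e-03,  8.83145751e-04, -1.61717722e-03,
        2.52371475e-03,  3.79985151e-04, -7.99951372e-04]), 'tau': array([ 3.72338196e-03, -5.97754276e+01,  1.61327966e+00, -2.81953400e+01,
        1.28179468e-02,  5.12413419e-03,  1.52136437e-08]), 'tcp_pos': array([0.22863134, 0.63457491, 0.24942061]), 'orientation': array([-5.40405221e-01, -3.09462477e+00,  2.58823115e-03]), 'contact_force': array([-0.08465901,  0.02079887, -0.09024718]), 'moment': array([-0.03365183, -0.00405266, -0.0229366 ]), 'gripper_force': 0.0, 'grip_width': 0.0850493812644551}
```

View pics/top0.png

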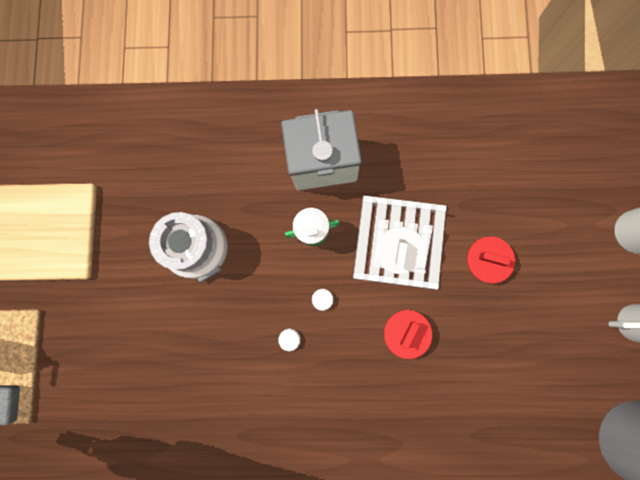

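View pics/side0.png

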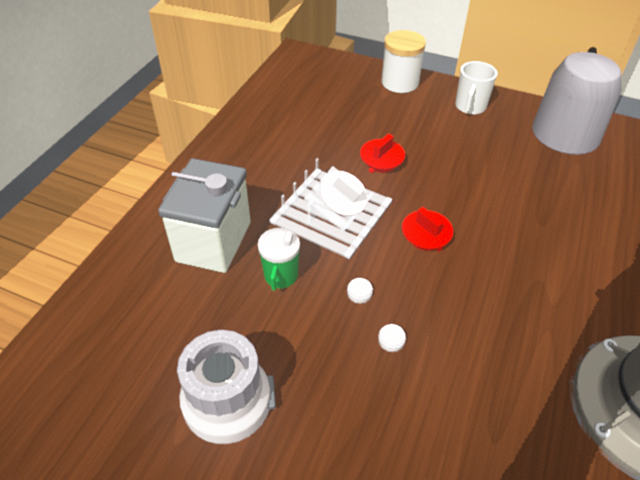

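The top view shows three lid-shaped things: a white lid on the rack at (402,252), and red ones at (491,260) and (408,334). White round things are the cup top (311,226) and the caps (322,300) and (289,340). I choose the white lid on the rack. The mill is at (180,240), with dark notches around its mouth.

Run:
```python
from h import *
g=dict(np.load('/tmp/top0.npz')); C=cloud(g); f=g['frame'].astype(int)
# close crop: lid + mill
a=f[190:300,350:460].astype(np.uint8); b=f[195:290,135:235].astype(np.uint8)
S=lambda a:cv2.resize(a,(400,400),interpolation=cv2.INTER_CUBIC)
cv2.imwrite('pics/crop.png',np.hstack([S(a),S(b)])[:,:,::-1])
# mill rim
p=C[195:290,135:235].reshape(-1,3); m=np.abs(p[:,2]-.11)<.006; q=p[m]
c,ra=cv2.minEnclosingCircle(q[:,:2].astype(np.float32)); print('mill',c,ra,m.sum(),np.median(q[:,2]),q.min(0),q.max(0))
# rack rectangle
s=f[190:300,350:460]; w=(s.min(-1)>150).astype(np.uint8)
cn=max(cv2.findContours(cv2.morphologyEx(w,cv2.MORPH_CLOSE,np.ones((9,9))),0,2)[0],key=cv2.contourArea)
bx=cv2.boxPoints(cv2.minAreaRect(cn))+[350,190]; print(bx.tolist()); 
P=np.array([pt(g,u,v,.01) for u,v in bx]); print(P.round(3).tolist(),P.mean(0))
# heights in lid region
z=C[190:300,350:460,2]; print(np.percentile(z,[50,90,99,100]))
ys,xs=np.where(z>z.max()-.01); 
for dz in(.07,.08,.09,.1,.11):
  m=(z>dz)&(np.arange(190,300)[:,None]>225); q=C[190:300,350:460][m]
  if len(q): print(dz,len(q),q.mean(0).round(4),q.min(0).round(3),q.max(0).round(3))
```

```text
mill (0.5831829309463501, 0.23480236530303955) 0.053786829113960266 1588 0.109247173430014 [0.53016605 0.18130706 0.10400361] [0.63508583 0.2879879  0.11467728]
[[348.753849029541, 277.96923065185547], [359.20000076293945, 194.40000200271606], [448.1846160888672, 205.52307891845703], [437.73846435546875, 289.0923080444336]]
[[0.514, -0.079, 0.01], [0.686, -0.103, 0.01], [0.659, -0.284, 0.01], [0.49, -0.255, 0.01]] [ 0.58739829 -0.1803569   0.01      ]
[0.00382788 0.06775025 0.10101642 0.90000013]
0.07 1100 [ 0.5718 -0.1727  0.1061] [ 0.472 -0.219  0.07 ] [ 0.604 -0.057  0.9  ]
0.08 629 [ 0.5705 -0.1705  0.1295] [ 0.472 -0.215  0.08 ] [ 0.604 -0.057  0.9  ]
0.09 253 [ 0.5447 -0.1592  0.197 ] [ 0.472 -0.183  0.09 ] [ 0.601 -0.057  0.9  ]
0.1 125 [ 0.5407 -0.1457  0.3016] [ 0.472 -0.183  0.1  ] [ 0.574 -0.057  0.9  ]
0.11 31 [ 0.4721 -0.0574  0.9   ] [ 0.472 -0.057  0.9  ] [ 0.472 -0.057  0.9  ]
```

View pics/crop.png

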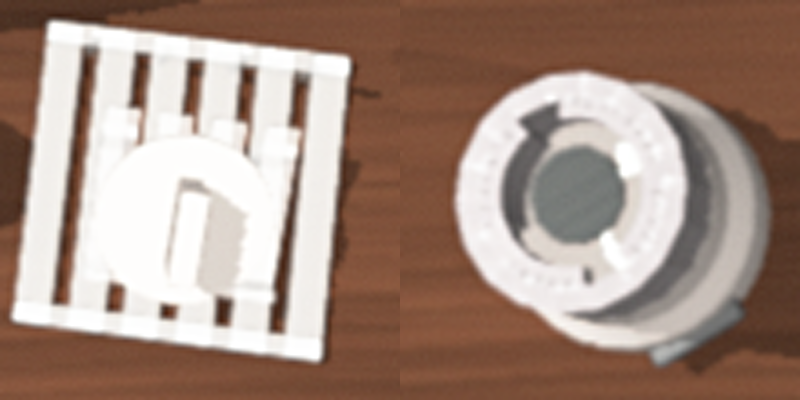

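The left crop confirms the choice: the white lid with its upright bar lies on the ramp between the rack's slats, with the fins at the top edge. The right crop shows the mill mouth centred at about (178,241) in the full picture, with a dark notch at about (170,223) and its opposite at about (187,256). That puts the notches at about +25° from world x. Next I fit the lid's pose from depth.

```bash
cat > lid.py <<'E'
from h import *
def lidfit(g,yaw0=-.148,c0=(.587,-.18,.045)):
    C=cloud(g).reshape(-1,3); ok=(g['depth'].reshape(-1)>.02)
    xr=np.array([np.cos(yaw0),np.sin(yaw0),0]); yr=np.array([-xr[1],xr[0],0]); n=-np.sin(np.radians(25))*xr+np.array([0,0,np.cos(np.radians(25))]); u=np.cross(yr,n)
    d=C-np.array(c0); L=np.stack([d@u,d@yr,d@n],1); m=ok&(np.hypot(L[:,0],L[:,1])<.065)&(L[:,2]>.005)&(L[:,2]<.075); L=L[m]
    print('hist',np.histogram(L[:,2],np.arange(.0,.078,.004))[0])
    h=L[(np.abs(L[:,2]-.028)<.005)]; print('flange',len(h),'med',np.median(h[:,2]),h[:,:2].min(0),h[:,:2].max(0))
    A=np.c_[h[:,:2],np.ones(len(h))]; print('slope',np.linalg.lstsq(A,h[:,2],rcond=None)[0])
    c,ra=cv2.minEnclosingCircle(h[:,:2].astype(np.float32)); print('circle',c,ra)
    b=L[(np.abs(L[:,2]-.060)<.008)]; rc=cv2.minAreaRect(b[:,:2].astype(np.float32)*1000); print('bar',len(b),np.median(b[:,2]),rc)
    cb=np.array(rc[0])/1000; top=np.median(b[:,2]); P=np.array(c0)+u*cb[0]+yr*cb[1]+n*(top-.01); print('lid_bar',P.round(4))
    return P,u,yr,n
if __name__=='__main__':
    P,u,y,n=lidfit(dict(np.load('/tmp/top0.npz'))); lidfit(dict(np.load('/tmp/side0.npz')))
    M=np.c_[-u,y,-n]; o=r.get_obs(); R0=R.from_rotvec(o['orientation'])
    print('turn in tool deg',np.degrees((R0.inv()*R.from_matrix(M)).as_rotvec()))
    print('world->tool shift of (.52,.235,.30)',R0.inv().apply(np.array([.52,.235,.30])-o['tcp_pos']))
E
python3 lid.py
```

```text
hist [   0  240    9   13   14    1    3  395 1091   24    9   12   12    9
   11   77  131    0    0]
flange 818 med 0.03204254886138382 [-0.05834064 -0.04428198] [0.0332843  0.04652272]
slope [-0.00178975  0.00057895  0.03184257]
circle (-0.012371117249131203, 0.0013027841923758388) 0.04626314714550972
bar 228 0.06426184622074496 ((-12.609302520751953, 1.324023723602295), (50.58694076538086, 14.205461502075195), 0.5815491080284119)
lid_bar [ 0.5532 -0.1736  0.0888]
hist [  0 335 132   0  21   9   1  55 845 287  33  41  46  40  40  46 154  33
   0]
flange 146 med 0.03225705026314549 [-0.05931649 -0.0418294 ] [0.03096823 0.04826051]
slope [ 0.0085199  -0.01026315  0.03218428]
circle (-0.014047901146113873, 0.0013660226250067353) 0.04699818044900894
bar 280 0.06475585178056761 ((-14.487556457519531, 2.0135531425476074), (49.67427444458008, 18.174291610717773), 1.349566102027893)
lid_bar [ 0.5514 -0.1727  0.0885]
turn in tool deg [ -2.56541741 -24.91875719 -11.12996844]
world->tool shift of (.52,.235,.30) [-0.40955517 -0.27725881 -0.05006187]
```

Emit:
arm_command:
  rows:
    - {"fingers": 1, "x": -0.033, "y": -0.022, "z": -0.008}
    - {"fingers": 1, "x": -0.033, "y": -0.022, "z": -0.008}
    - {"fingers": 1, "x": -0.033, "y": -0.022, "z": -0.008}
    - {"fingers": 1, "x": -0.033, "y": -0.022, "z": -0.008}
    - {"fingers": 1, "x": -0.033, "y": -0.022, "z": -0.008}
    - {"fingers": 1, "x": -0.033, "y": -0.022, "z": -0.008}
    - {"fingers": 1, "x": -0.033, "y": -0.022}
    - {"fingers": 1, "x": -0.033, "y": -0.022}
    - {"fingers": 1, "x": -0.033, "y": -0.022}
    - {"fingers": 1, "x": -0.033, "y": -0.022}

```text
validation failed for argument at $.ro...
```

Emit:
arm_command:
  rows:
    - {"fingers": 1, "x": -0.033, "y": -0.022}
    - {"fingers": 1, "x": -0.033, "y": -0.022}
    - {"fingers": 1}
    - {"fingers": 1}

```text
validation failed for argument at $.ro...
```

Run:
```python
from h import *
g=grab('wrist'); save(g,'w1'); np.savez('/tmp/w1.npz',**g); o=r.get_obs()
print(o['clock'],o['joints'].round(2),o['tcp_pos'],np.array(g['world_from_camera']).round(3).tolist(),np.array(g['K'])[0,0]); print(px(g,[.583,.235,.11]))
```

```text
0.15 [-1.33  0.48  0.02  1.56 -0.01  1.11 -0.08] [0.22864753 0.6346364  0.24954875] [[0.339, 0.892, 0.299, 0.153], [0.941, -0.321, -0.109, 0.662], [-0.001, 0.318, -0.948, 0.373], [0.0, 0.0, 0.0, 1.0]] 343.15986258604886
[121.51511013 582.78571157]
```

View pics/w1.png

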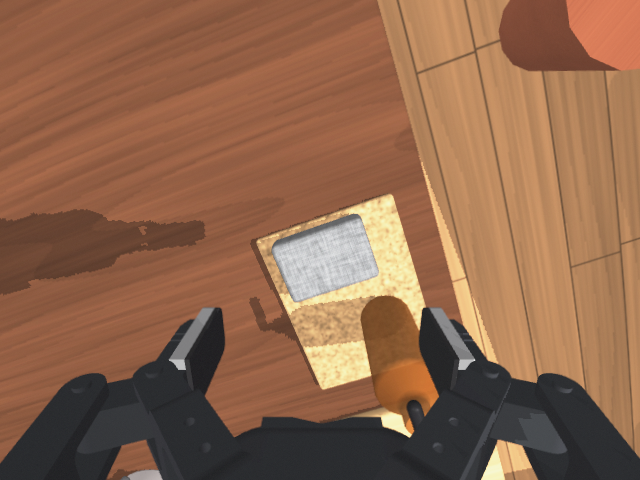

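The picture shows only the chopping board and a spice jar below the gripper; the mill is not in it. The move was refused, probably because every field must be given, so I fill them all in.

Emit:
arm_command:
  rows:
    - {"fingers": 1, "x": -0.033, "y": -0.017, "z": -0.005, "ax": 0, "ay": 0, "az": 0}
    - {"fingers": 1, "x": -0.033, "y": -0.017, "z": -0.005, "ax": 0, "ay": 0, "az": 0}
    - {"fingers": 1, "x": -0.033, "y": -0.017, "z": -0.005, "ax": 0, "ay": 0, "az": 0}
    - {"fingers": 1, "x": -0.033, "y": -0.017, "z": -0.005, "ax": 0, "ay": 0, "az": 0}
    - {"fingers": 1, "x": -0.033, "y": -0.017, "z": -0.005, "ax": 0, "ay": 0, "az": 0}
    - {"fingers": 1, "x": -0.033, "y": -0.017, "z": -0.005, "ax": 0, "ay": 0, "az": 0}
    - {"fingers": 1, "x": -0.033, "y": -0.017, "z": -0.005, "ax": 0, "ay": 0, "az": 0}
    - {"fingers": 1, "x": -0.033, "y": -0.017, "z": -0.005, "ax": 0, "ay": 0, "az": 0}
    - {"fingers": 1, "x": -0.033, "y": -0.017, "z": -0.005, "ax": 0, "ay": 0, "az": 0}
    - {"fingers": 1, "x": -0.033, "y": -0.017, "z": -0.005, "ax": 0, "ay": 0, "az": 0}

```text
clock: 0.98
tcp_pos: [0.4825, 0.3616, 0.3004]
orientation: [-0.541, -3.094, 0.0]
contact_force: [1.3, 1.0, 0.1]
grip_width: 0.0854
gripper_force: 0.0
```

Emit:
arm_command:
  rows:
    - {"fingers": 1, "x": -0.033, "y": -0.017, "z": 0, "ax": 0, "ay": 0, "az": 0}
    - {"fingers": 1, "x": -0.033, "y": -0.017, "z": 0, "ax": 0, "ay": 0, "az": 0}
    - {"fingers": 1, "x": -0.033, "y": -0.017, "z": 0, "ax": 0, "ay": 0, "az": 0}
    - {"fingers": 1, "x": -0.033, "y": -0.017, "z": 0, "ax": 0, "ay": 0, "az": 0}
    - {"fingers": 1, "x": -0.033, "y": -0.017, "z": 0, "ax": 0, "ay": 0, "az": 0}
    - {"fingers": 1, "x": 0, "y": 0, "z": 0, "ax": 0, "ay": 0, "az": 0}
    - {"fingers": 1, "x": 0, "y": 0, "z": 0, "ax": 0, "ay": 0, "az": 0}
    - {"fingers": 1, "x": 0, "y": 0, "z": 0, "ax": 0, "ay": 0, "az": 0}

```text
clock: 1.65
tcp_pos: [0.6076, 0.2278, 0.2998]
orientation: [-0.54, -3.094, -0.0]
contact_force: [0.2, 1.2, 0.5]
grip_width: 0.0852
gripper_force: 0.0
```

Run:
```python
from h import *
g=grab('wrist'); save(g,'w2'); np.savez('/tmp/w2.npz',**g); o=r.get_obs()
print(o['clock'],o['joints'].round(2),o['tcp_pos'],px(g,[.583,.235,.11]))
```

```text
1.7 [-0.61  0.4   0.21  1.58 -0.09  1.18  0.85] [0.60710971 0.22881377 0.29991616] [319.36096853 190.23055708]
```

View pics/w2.png

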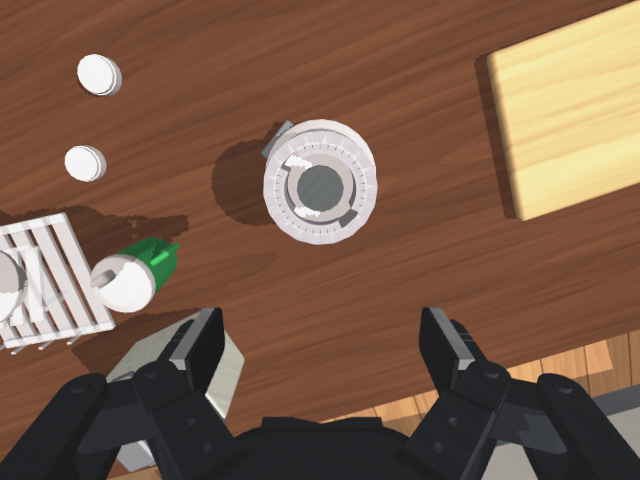

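The wrist view has the mill mouth at about (320,187), with a notch at (349,218) and the lit opposite one at about (295,161). I measure the centre and notch angle from depth.

Run:
```python
from h import *
g=dict(np.load('/tmp/w2.npz')); C=cloud(g)[100:280,230:410].reshape(-1,3)
rim=C[np.abs(C[:,2]-.11)<.005]; rim=rim[np.hypot(*(rim[:,:2]-[.583,.235]).T)<.065]
c,ra=cv2.minEnclosingCircle(rim[:,:2].astype(np.float32)); print('rim',c,ra,np.median(rim[:,2]))
for s in('top','w'):
    G=g if s=='w' else dict(np.load('/tmp/top0.npz')); K=cloud(G).reshape(-1,3)
    rim=K[(np.abs(K[:,2]-.11)<.006)]; rim=rim[np.hypot(*(rim[:,:2]-[.583,.235]).T)<.058]
    cc=np.array(cv2.minEnclosingCircle(rim[:,:2].astype(np.float32))[0])
    d=K[:,:2]-cc; q=np.hypot(*d.T); a=np.degrees(np.arctan2(d[:,1],d[:,0]))
    m=(q>.0345)&(q<.0405)&(K[:,2]<.1055)&(K[:,2]>.05)
    ang=a[m]; print(s,cc,m.sum(),'mod180',np.degrees(np.angle(np.mean(np.exp(2j*np.radians(ang)))))/2)
    print(np.histogram(ang,np.arange(-180,181,10))[0])
# ray crossing from top & wrist of the inner/outer circle: picture centre of the grey collar not needed
```

```text
rim (0.5833277702331543, 0.2353333681821823) 0.05301996320486069 0.11013268148063465
top [0.58318293 0.23480237] 151 mod180 68.35142826293588
[ 1  5  0  0  0  0  0  1  0  0  0  0  0  0  0  0  0  0  6  6 15 13 16  4
 10  6  9 13 16 14  8  6  1  0  0  1]
w [0.58332777 0.23533337] 486 mod180 0.9955737108576886
[ 1 16 40 43 30  0  0  0  1  2  2 21 34 32 34 33 37 34 36 35 36 14  0  0
  0  0  0  0  0  0  0  1  0  0  1  3]
```

Run:
```python
from h import *
for n in('w2','top0'):
    g=dict(np.load('/tmp/%s.npz'%n)); im=g['frame'].mean(-1).astype(np.float32)
    for rr in(.036,.039):
        v=[]
        for a in np.radians(np.arange(0,360,4)):
            u=px(g,[.5833+rr*np.cos(a),.2352+rr*np.sin(a),.110]); v.append(int(cv2.getRectSubPix(im,(1,1),tuple(map(float,u)))[0,0]))
        print(n,rr,[(4*i,x) for i,x in enumerate(v) if 4*i<72 or 180<=4*i<252])
g=dict(np.load('/tmp/w2.npz'));a=cv2.resize(g['frame'][115:255,255:395],(560,560),interpolation=cv2.INTER_CUBIC); cv2.imwrite('pics/w2c.png',a[:,:,::-1])
```

```text
w2 0.036 [(0, 215), (4, 215), (8, 214), (12, 111), (16, 104), (20, 101), (24, 101), (28, 102), (32, 102), (36, 103), (40, 138), (44, 215), (48, 215), (52, 215), (56, 215), (60, 217), (64, 215), (68, 216), (180, 220), (184, 217), (188, 217), (192, 219), (196, 243), (200, 244), (204, 244), (208, 244), (212, 182), (216, 119), (220, 189), (224, 216), (228, 216), (232, 216), (236, 215), (240, 218), (244, 215), (248, 215)]
w2 0.039 [(0, 183), (4, 213), (8, 213), (12, 102), (16, 103), (20, 100), (24, 102), (28, 102), (32, 103), (36, 103), (40, 123), (44, 213), (48, 213), (52, 207), (56, 213), (60, 191), (64, 213), (68, 213), (180, 192), (184, 214), (188, 215), (192, 197), (196, 212), (200, 244), (204, 244), (208, 244), (212, 242), (216, 118), (220, 175), (224, 215), (228, 208), (232, 214), (236, 213), (240, 180), (244, 213), (248, 209)]
top0 0.036 [(0, 235), (4, 237), (8, 221), (12, 146), (16, 97), (20, 97), (24, 96), (28, 97), (32, 93), (36, 96), (40, 176), (44, 239), (48, 234), (52, 233), (56, 238), (60, 239), (64, 240), (68, 236), (180, 236), (184, 237), (188, 224), (192, 162), (196, 163), (200, 205), (204, 213), (208, 218), (212, 248), (216, 254), (220, 249), (224, 237), (228, 232), (232, 234), (236, 235), (240, 236), (244, 235), (248, 237)]
top0 0.039 [(0, 229), (4, 238), (8, 221), (12, 166), (16, 147), (20, 139), (24, 147), (28, 142), (32, 130), (36, 124), (40, 182), (44, 235), (48, 228), (52, 225), (56, 239), (60, 235), (64, 236), (68, 234), (180, 228), (184, 236), (188, 222), (192, 133), (196, 144), (200, 207), (204, 214), (208, 213), (212, 238), (216, 254), (220, 249), (224, 235), (228, 225), (232, 230), (236, 233), (240, 228), (244, 233), (248, 229)]
```

View pics/w2c.png

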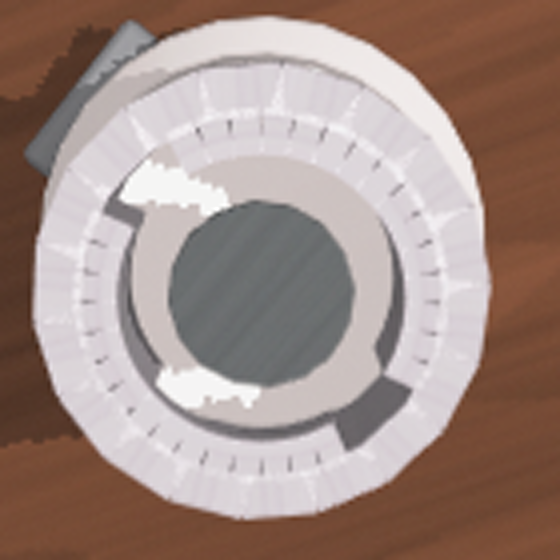

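The notch spans 10–41° and 190–222° about world z, so its centre is at about 26° (mod 180). The mouth centre is (0.5833, 0.2352). I go to the lid next.

```bash
cat > tgt.py <<'E'
from h import *
yaw=np.radians(-8.2); 
xr=np.array([np.cos(yaw),np.sin(yaw),0]); yr=np.array([-xr[1],xr[0],0]); n=-np.sin(np.radians(25))*xr+np.array([0,0,np.cos(np.radians(25))]); u=np.cross(yr,n)
BAR=np.array([.5525,-.1733,.0887]); M=R.from_matrix(np.c_[-u,yr,-n]); MILL=np.array([.5833,.2352,.11])
def rel(P,Q=None):
    o=r.get_obs(); R0=R.from_rotvec(o['orientation'])
    print('clock',round(o['clock'],2),'tcp',o['tcp_pos'].round(4),'shift mm',(R0.inv().apply(P-o['tcp_pos'])*1000).round(1),'turn',np.degrees((R0.inv()*Q).as_rotvec()).round(2) if Q else '', 'q',o['joints'].round(2),'F',o['contact_force'].round(1),'w',round(o['grip_width'],4))
E
python3 -c "
from tgt import *
rel(BAR+.16*n,M)"
```

```text
clock 1.7 tcp [0.6071 0.2288 0.2999] shift mm [ -18.  -410.5   66.1] turn [ -2.49 -24.99 -11.33] q [-0.61  0.4   0.21  1.58 -0.09  1.18  0.85] F [-0.1  1.   0.3] w 0.0852
```

Emit:
arm_command:
  rows:
    - {"fingers": 1, "x": -0.0015, "y": -0.0342, "z": 0, "ax": 0, "ay": 0, "az": 0}
    - {"fingers": 1, "x": -0.0015, "y": -0.0342, "z": 0, "ax": 0, "ay": 0, "az": 0}
    - {"fingers": 1, "x": -0.0015, "y": -0.0342, "z": 0, "ax": 0, "ay": 0, "az": 0}
    - {"fingers": 1, "x": -0.0015, "y": -0.0342, "z": 0, "ax": 0, "ay": 0, "az": 0}
    - {"fingers": 1, "x": -0.0015, "y": -0.0342, "z": 0, "ax": 0, "ay": 0, "az": 0}
    - {"fingers": 1, "x": -0.0015, "y": -0.0342, "z": 0, "ax": 0, "ay": 0, "az": 0}
    - {"fingers": 1, "x": -0.0015, "y": -0.0342, "z": 0, "ax": 0, "ay": 0, "az": 0}
    - {"fingers": 1, "x": -0.0015, "y": -0.0342, "z": 0.01, "ax": 0, "ay": 0, "az": 0}
    - {"fingers": 1, "x": -0.0015, "y": -0.0342, "z": 0.01, "ax": 0, "ay": 0, "az": 0}
    - {"fingers": 1, "x": -0.0015, "y": -0.0342, "z": 0.01, "ax": 0, "ay": 0, "az": 0}

```text
clock: 2.53
tcp_pos: [0.5056, -0.0989, 0.2703]
orientation: [0.535, 3.095, 0.002]
contact_force: [1.3, 0.1, -0.1]
grip_width: 0.0853
gripper_force: 0.0
```

Emit:
arm_command:
  rows:
    - {"fingers": 1, "x": -0.0015, "y": -0.0342, "z": 0.018, "ax": 0, "ay": 0, "az": 0}
    - {"fingers": 1, "x": -0.0015, "y": -0.0342, "z": 0.018, "ax": 0, "ay": 0, "az": 0}
    - {"fingers": 1, "x": 0, "y": 0, "z": 0, "ax": -0.5, "ay": -5, "az": -2.27}
    - {"fingers": 1, "x": 0, "y": 0, "z": 0, "ax": -0.5, "ay": -5, "az": -2.27}
    - {"fingers": 1, "x": 0, "y": 0, "z": 0, "ax": -0.5, "ay": -5, "az": -2.27}
    - {"fingers": 1, "x": 0, "y": 0, "z": 0, "ax": -0.5, "ay": -5, "az": -2.27}
    - {"fingers": 1, "x": 0, "y": 0, "z": 0, "ax": -0.5, "ay": -5, "az": -2.27}
    - {"fingers": 1, "x": 0, "y": 0, "z": 0, "ax": 0, "ay": 0, "az": 0}
    - {"fingers": 1, "x": 0, "y": 0, "z": 0, "ax": 0, "ay": 0, "az": 0}

```text
clock: 3.28
tcp_pos: [0.4851, -0.1633, 0.2342]
orientation: [0.195, 2.7, -0.042]
contact_force: [0.0, 0.2, 0.6]
grip_width: 0.0854
gripper_force: 0.0
```

```bash
python3 -c "
from tgt import *
from lid import lidfit
g=grab('wrist'); save(g,'w3')
P,*_=lidfit(g,yaw); rel(BAR,M); rel(P,M)"
```

```text
hist [   0 1115   64   11  320    2    1   54 6378   28   15   13   18   12
   16   41  937    2    0]
flange 615 med 0.03273650031676151 [-0.05806117 -0.04351303] [0.03173768 0.04723645]
slope [0.00691629 0.00087705 0.03269845]
circle (-0.01235572062432766, 0.0017811449943110347) 0.045833200216293335
bar 1006 0.06575650908405217 ((-12.397768020629883, 1.87742280960083), (49.853450775146484, 13.664837837219238), 0.04866867512464523)
lid_bar [ 0.5528 -0.1732  0.0903]
clock 3.33 tcp [ 0.4865 -0.1637  0.2348] shift mm [ 1.300e+00 -1.000e-01  1.606e+02] turn [ 0.01  0.01 -0.04] q [-0.12  0.04  0.36  2.27 -0.13  0.41  1.77] F [ 1.4 -0.2  0.1] w 0.0853
clock 3.33 tcp [ 0.4865 -0.1637  0.2348] shift mm [4.000e-01 1.000e-01 1.593e+02] turn [ 0.01  0.01 -0.04] q [-0.12  0.04  0.36  2.27 -0.13  0.41  1.77] F [ 1.4 -0.2  0.1] w 0.0853
```

Bar pose is confirmed from the wrist view. I advance and grasp.

Emit:
arm_command:
  rows:
    - {"fingers": 1, "x": 0.0005, "y": 0, "z": 0.035, "ax": 0, "ay": 0, "az": 0}
    - {"fingers": 1, "x": 0, "y": 0, "z": 0.035, "ax": 0, "ay": 0, "az": 0}
    - {"fingers": 1, "x": 0, "y": 0, "z": 0.035, "ax": 0, "ay": 0, "az": 0}
    - {"fingers": 1, "x": 0, "y": 0, "z": 0.03, "ax": 0, "ay": 0, "az": 0}
    - {"fingers": 1, "x": 0, "y": 0, "z": 0.014, "ax": 0, "ay": 0, "az": 0}
    - {"fingers": 1, "x": 0, "y": 0, "z": 0.01, "ax": 0, "ay": 0, "az": 0}
    - {"fingers": 1, "x": 0, "y": 0, "z": 0, "ax": 0, "ay": 0, "az": 0}
    - {"fingers": 1, "x": 0, "y": 0, "z": 0, "ax": 0, "ay": 0, "az": 0}

```text
clock: 4.0
tcp_pos: [0.5446, -0.1704, 0.1073]
orientation: [0.193, 2.702, -0.033]
contact_force: [-0.9, 0.1, 0.1]
grip_width: 0.0853
gripper_force: 0.0
```

Emit:
arm_command:
  rows:
    - {"fingers": -1, "x": 0, "y": 0, "z": 0, "ax": 0, "ay": 0, "az": 0}
    - {"fingers": -1, "x": 0, "y": 0, "z": 0, "ax": 0, "ay": 0, "az": 0}
    - {"fingers": -1, "x": 0, "y": 0, "z": 0, "ax": 0, "ay": 0, "az": 0}
    - {"fingers": -1, "x": 0, "y": 0, "z": 0, "ax": 0, "ay": 0, "az": 0}
    - {"fingers": -1, "x": 0, "y": 0, "z": 0, "ax": 0, "ay": 0, "az": 0}
    - {"fingers": -1, "x": 0, "y": 0, "z": 0, "ax": 0, "ay": 0, "az": 0}
    - {"fingers": -1, "x": 0, "y": 0, "z": 0, "ax": 0, "ay": 0, "az": 0}
    - {"fingers": -1, "x": 0, "y": 0, "z": 0, "ax": 0, "ay": 0, "az": 0}
    - {"fingers": -1, "x": 0, "y": 0, "z": 0, "ax": 0, "ay": 0, "az": 0}
    - {"fingers": -1, "x": 0, "y": 0, "z": 0, "ax": 0, "ay": 0, "az": 0}
  grip_force: 70

```text
clock: 4.83
tcp_pos: [0.5431, -0.1718, 0.108]
orientation: [0.196, 2.7, -0.035]
contact_force: [-2.5, 1.3, 6.0]
grip_width: 0.0121
gripper_force: 69.5
```

```bash
python3 -c "
from tgt import *
rel(BAR,M); print(r.get_obs()['gripper_force'])"
```

```text
clock 4.83 tcp [ 0.5431 -0.1718  0.108 ] shift mm [-0.5 -0.3 21.5] turn [ 0.29 -0.08 -0.16] q [-0.04  0.38  0.3   2.25 -1.03  0.17  2.64] F [-2.5  1.3  6. ] w 0.0121
69.50082778930664
```

The arm stopped 21 mm short because joint 6 hit its lower limit (0.17). So I will grip the bar with the tool tilted only 10°, which still puts the pads on the flat sides. First I open and back off.

Emit:
arm_command:
  rows:
    - {"fingers": 1, "x": 0, "y": 0, "z": 0, "ax": 0, "ay": 0, "az": 0}
    - {"fingers": 1, "x": 0, "y": 0, "z": 0, "ax": 0, "ay": 0, "az": 0}
    - {"fingers": 1, "x": 0, "y": 0, "z": 0, "ax": 0, "ay": 0, "az": 0}
    - {"fingers": 1, "x": 0, "y": 0, "z": 0, "ax": 0, "ay": 0, "az": 0}
    - {"fingers": 1, "x": 0, "y": 0, "z": -0.02, "ax": 0, "ay": 0, "az": 0}
    - {"fingers": 1, "x": 0, "y": 0, "z": -0.03, "ax": 0, "ay": 0, "az": 0}
    - {"fingers": 1, "x": 0, "y": 0, "z": -0.03, "ax": 0, "ay": 0, "az": 0}
    - {"fingers": 1, "x": 0, "y": 0, "z": -0.03, "ax": 0, "ay": 0, "az": 0}
    - {"fingers": 1, "x": 0, "y": 0, "z": 0, "ax": 0, "ay": 0, "az": 0}

```text
clock: 5.58
tcp_pos: [0.5006, -0.1646, 0.2059]
orientation: [0.19, 2.696, -0.034]
contact_force: [0.7, -0.6, -0.2]
grip_width: 0.0857
gripper_force: 0.0
```

Emit:
arm_command:
  rows:
    - {"fingers": 1, "x": 0, "y": 0, "z": 0, "ax": 0, "ay": 5, "az": 0}
    - {"fingers": 1, "x": 0, "y": 0, "z": 0, "ax": 0, "ay": 5, "az": 0}
    - {"fingers": 1, "x": 0, "y": 0, "z": 0, "ax": 0, "ay": 5, "az": 0}
    - {"fingers": 1, "x": 0, "y": 0, "z": 0, "ax": 0, "ay": 0, "az": 0}
    - {"fingers": 1, "x": 0, "y": 0, "z": 0, "ax": 0, "ay": 0, "az": 0}

```text
clock: 6.0
tcp_pos: [0.5009, -0.1655, 0.2023]
orientation: [0.21, 2.959, -0.012]
contact_force: [-0.4, 0.3, -1.2]
grip_width: 0.086
gripper_force: 0.0
```

```bash
python3 -c "
from tgt import *
from lid import lidfit
g=grab('wrist'); P,*_=lidfit(g,yaw); Q=M*R.from_euler('y',15,degrees=True); rel(P+.003*n,Q)"
```

```text
hist [   0 1343    0    2  254    0    0   28 7827   12    9    2   12    2
    5   42 1188    1    0]
flange 817 med 0.03274502069015483 [-0.05795022 -0.0430017 ] [0.03314118 0.04744833]
slope [0.00021798 0.00038703 0.03266756]
circle (-0.012604782357811928, 0.0020127370953559875) 0.04605109617114067
bar 1237 0.06571766764227206 ((-12.734450340270996, 1.715639591217041), (13.6409273147583, 50.06876754760742), 89.91712951660156)
lid_bar [ 0.5525 -0.1733  0.0901]
clock 6.05 tcp [ 0.4996 -0.1656  0.202 ] shift mm [-32.4  -0.7 116.5] turn [ 0.29 -0.   -0.  ] q [-0.56  0.3   0.93  2.12 -0.43  0.71  2.06] F [-0.1  0.3 -0.6] w 0.0853
```

Emit:
arm_command:
  rows:
    - {"fingers": 1, "x": -0.0162, "y": 0, "z": 0.015, "ax": 0.29, "ay": 0, "az": 0}
    - {"fingers": 1, "x": -0.0162, "y": -0.0007, "z": 0.015, "ax": 0, "ay": 0, "az": 0}
    - {"fingers": 1, "x": 0, "y": 0, "z": 0.025, "ax": 0, "ay": 0, "az": 0}
    - {"fingers": 1, "x": 0, "y": 0, "z": 0.025, "ax": 0, "ay": 0, "az": 0}
    - {"fingers": 1, "x": 0, "y": 0, "z": 0.016, "ax": 0, "ay": 0, "az": 0}
    - {"fingers": 1, "x": 0, "y": 0, "z": 0.01, "ax": 0, "ay": 0, "az": 0}
    - {"fingers": 1, "x": 0, "y": 0, "z": 0.006, "ax": 0, "ay": 0, "az": 0}
    - {"fingers": 1, "x": 0, "y": 0, "z": 0.0045, "ax": 0, "ay": 0, "az": 0}
    - {"fingers": 1, "x": 0, "y": 0, "z": 0, "ax": 0, "ay": 0, "az": 0}
    - {"fingers": 1, "x": 0, "y": 0, "z": 0, "ax": 0, "ay": 0, "az": 0}

```text
clock: 6.88
tcp_pos: [0.5517, -0.1736, 0.0945]
orientation: [0.212, 2.959, -0.018]
contact_force: [0.4, 0.8, 0.4]
grip_width: 0.0854
gripper_force: 0.0
```

```bash
python3 -c "
from tgt import *
Q=M*R.from_euler('y',15,degrees=True); rel(np.array([ 0.5525,-0.1733,0.0901])+.003*n,Q)"
```

```text
clock 6.88 tcp [ 0.5517 -0.1736  0.0945] shift mm [0.8 0.4 1.5] turn [ 0.02  0.02 -0.  ] q [-0.32  0.54  0.67  2.07 -0.7   0.55  2.27] F [0.4 0.8 0.4] w 0.0854
```

Reached. I close on the bar, then lift along the lid axis.

Emit:
arm_command:
  rows:
    - {"fingers": -1, "x": 0, "y": 0, "z": 0, "ax": 0, "ay": 0, "az": 0}
    - {"fingers": -1, "x": 0, "y": 0, "z": 0, "ax": 0, "ay": 0, "az": 0}
    - {"fingers": -1, "x": 0, "y": 0, "z": 0, "ax": 0, "ay": 0, "az": 0}
    - {"fingers": -1, "x": 0, "y": 0, "z": 0, "ax": 0, "ay": 0, "az": 0}
    - {"fingers": -1, "x": 0, "y": 0, "z": 0, "ax": 0, "ay": 0, "az": 0}
    - {"fingers": -1, "x": 0, "y": 0, "z": 0, "ax": 0, "ay": 0, "az": 0}
    - {"fingers": -1, "x": 0, "y": 0, "z": 0, "ax": 0, "ay": 0, "az": 0}
    - {"fingers": -1, "x": 0, "y": 0, "z": 0, "ax": 0, "ay": 0, "az": 0}
    - {"fingers": -1, "x": 0, "y": 0, "z": 0, "ax": 0, "ay": 0, "az": 0}
  grip_force: 70

```text
clock: 7.63
tcp_pos: [0.5515, -0.1733, 0.0941]
orientation: [0.212, 2.961, -0.017]
contact_force: [-3.0, 1.6, 5.3]
grip_width: 0.0125
gripper_force: 69.0
```

```bash
python3 -c "
from tgt import *
Q=M*R.from_euler('y',15,degrees=True); rel(np.array([ 0.5525,-0.1733,0.0901])+.003*n,Q)
R0=R.from_rotvec(r.get_obs()['orientation']);print(R0.inv().apply(.1*n+[0,0,.1]))"
```

```text
clock 7.63 tcp [ 0.5515 -0.1733  0.0941] shift mm [0.5 0.2 1.2] turn [ 0.04 -0.04  0.01] q [-0.32  0.54  0.67  2.07 -0.7   0.55  2.27] F [-3.   1.6  5.3] w 0.0125
[ 8.65205679e-03  1.43788064e-04 -1.95067365e-01]
```

Emit:
arm_command:
  rows:
    - {"fingers": -1, "x": 0.0026, "y": 0, "z": -0.0097, "ax": 0, "ay": 0, "az": 0}
    - {"fingers": -1, "x": 0.0052, "y": 0, "z": -0.0193, "ax": 0, "ay": 0, "az": 0}
    - {"fingers": -1, "x": 0.0052, "y": 0, "z": -0.0193, "ax": 0, "ay": 0, "az": 0}
    - {"fingers": -1, "x": 0.0052, "y": 0, "z": -0.0193, "ax": 0, "ay": 0, "az": 0}
    - {"fingers": -1, "x": -0.004, "y": 0, "z": -0.0246, "ax": 0, "ay": 0, "az": 0}
    - {"fingers": -1, "x": -0.004, "y": 0, "z": -0.0246, "ax": 0, "ay": 0, "az": 0}
    - {"fingers": -1, "x": -0.004, "y": 0, "z": -0.0246, "ax": 0, "ay": 0, "az": 0}
    - {"fingers": -1, "x": -0.004, "y": 0, "z": -0.0246, "ax": 0, "ay": 0, "az": 0}
    - {"fingers": -1, "x": -0.004, "y": 0, "z": -0.0246, "ax": 0, "ay": 0, "az": 0}
    - {"fingers": -1, "x": 0, "y": 0, "z": 0, "ax": 0, "ay": 0, "az": 0}

```text
clock: 8.47
tcp_pos: [0.5221, -0.1703, 0.2861]
orientation: [0.213, 2.954, -0.017]
contact_force: [1.1, -0.8, -1.9]
grip_width: 0.0122
gripper_force: 68.6
```

```bash
cat >> tgt.py <<'E'
# lid pose in tool at the grasp: recorded TCP vs fitted lid_bar
GT=R.from_rotvec([.212,2.961,-.017]); GP=np.array([.5515,-.1733,.0941]); LB=np.array([.5525,-.1733,.0895])
TL=GT.inv().apply(LB-GP); RL=GT.inv()*R.from_matrix(np.c_[u,yr,n])
def lidtgt(az,hbot,c=MILL):
    "tool pose so that the lid stands level, x at azimuth az deg, underside hbot above the rim"
    Rl=R.from_euler('z',az,degrees=True); Rt=Rl*RL.inv(); bar=c+[0,0,hbot+.05]
    return bar-Rt.apply(TL),Rt
E
python3 -c "
from tgt import *
print(TL,RL.inv().as_rotvec())
P,Q=lidtgt(26,.06); print(P); rel(P,Q)
P,Q=lidtgt(26,.13); print(P); rel(P,Q)
g=grab('wrist'); save(g,'w4')"
```

```text
[-0.00018158  0.000138    0.00470191] [-7.03098628e-05 -2.87859950e+00 -1.42688851e-03]
[0.58430356 0.23553078 0.22458731]
clock 8.47 tcp [ 0.5221 -0.1703  0.2861] shift mm [  7.7 410.5  61.6] turn [  1.45  24.65 -34.47] q [-0.68  0.22  1.04  1.99 -0.29  0.89  1.93] F [ 1.1 -0.8 -1.9] w 0.0122
[0.58430356 0.23553078 0.29458731]
clock 8.47 tcp [ 0.5221 -0.1703  0.2861] shift mm [ -4.8 410.6  -7.2] turn [  1.45  24.65 -34.47] q [-0.68  0.22  1.04  1.99 -0.29  0.89  1.93] F [ 1.1 -0.8 -1.9] w 0.0122
```

View pics/w4.png

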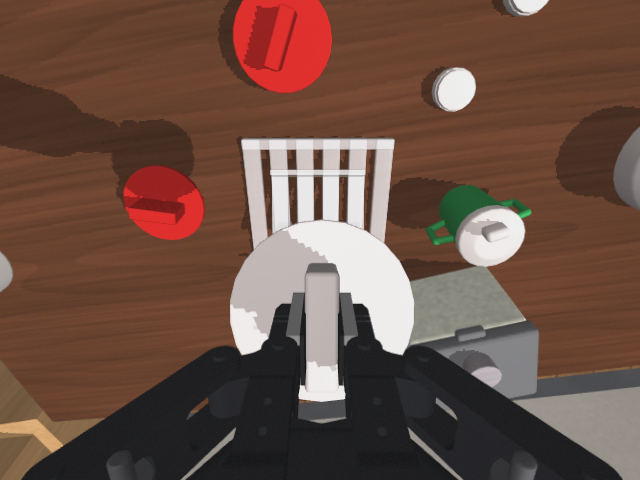

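The lid is held by its bar, centred in the jaws at (320,330). I carry it over to the mill, then turn it level.

Emit:
arm_command:
  rows:
    - {"fingers": -1, "x": 0, "y": 0.0342, "z": 0, "ax": 0, "ay": 0, "az": 0}
    - {"fingers": -1, "x": 0, "y": 0.0342, "z": 0, "ax": 0, "ay": 0, "az": 0}
    - {"fingers": -1, "x": 0, "y": 0.0342, "z": 0, "ax": 0, "ay": 0, "az": 0}
    - {"fingers": -1, "x": 0, "y": 0.0342, "z": 0, "ax": 0, "ay": 0, "az": 0}
    - {"fingers": -1, "x": 0, "y": 0.0342, "z": 0, "ax": 0, "ay": 0, "az": 0}
    - {"fingers": -1, "x": 0, "y": 0.0342, "z": 0, "ax": 0, "ay": 0, "az": 0}
    - {"fingers": -1, "x": 0, "y": 0.0342, "z": 0, "ax": 0, "ay": 0, "az": 0}
    - {"fingers": -1, "x": 0, "y": 0.0342, "z": 0, "ax": 0, "ay": 0, "az": 0}
    - {"fingers": -1, "x": 0, "y": 0.0342, "z": 0, "ax": 0, "ay": 0, "az": 0}
    - {"fingers": -1, "x": 0, "y": 0.0342, "z": 0, "ax": 0, "ay": 0, "az": 0}

```text
clock: 9.35
tcp_pos: [0.5679, 0.171, 0.28]
orientation: [0.212, 2.964, -0.02]
contact_force: [0.0, -0.7, -2.2]
grip_width: 0.0128
gripper_force: 68.7
```

Emit:
arm_command:
  rows:
    - {"fingers": -1, "x": 0, "y": 0.0342, "z": 0, "ax": 0, "ay": 0, "az": 0}
    - {"fingers": -1, "x": 0, "y": 0.0342, "z": 0, "ax": 0, "ay": 0, "az": 0}
    - {"fingers": -1, "x": 0, "y": 0, "z": 0, "ax": 0.207, "ay": 3.52, "az": -4.92}
    - {"fingers": -1, "x": 0, "y": 0, "z": 0, "ax": 0.207, "ay": 3.52, "az": -4.92}
    - {"fingers": -1, "x": 0, "y": 0, "z": 0, "ax": 0.207, "ay": 3.52, "az": -4.92}
    - {"fingers": -1, "x": 0, "y": 0, "z": 0, "ax": 0.207, "ay": 3.52, "az": -4.92}
    - {"fingers": -1, "x": 0, "y": 0, "z": 0, "ax": 0.207, "ay": 3.52, "az": -4.92}
    - {"fingers": -1, "x": 0, "y": 0, "z": 0, "ax": 0.207, "ay": 3.52, "az": -4.92}
    - {"fingers": -1, "x": 0, "y": 0, "z": 0, "ax": 0.207, "ay": 3.52, "az": -4.92}
    - {"fingers": -1, "x": 0, "y": 0, "z": 0, "ax": 0, "ay": 0, "az": 0}

```text
clock: 10.18
tcp_pos: [0.5789, 0.2374, 0.2788]
orientation: [0.652, -2.797, 0.083]
contact_force: [-0.2, -0.1, -2.9]
grip_width: 0.0129
gripper_force: 68.8
```

```bash
python3 -c "
from tgt import *
P,Q=lidtgt(26,.015); rel(P,Q)
g=grab('side'); save(g,'s5'); C=cloud(g).reshape(-1,3)
o=r.get_obs(); R0=R.from_rotvec(o['orientation']); bar=o['tcp_pos']+R0.apply(TL); Rl=(R0*RL).as_matrix(); print('bar',bar,Rl[:,2],px(g,bar))
L=(C-bar)@Rl; L[:,2]+=.05
f=L[(np.abs(L[:,2]-.028)<.006)&(np.hypot(L[:,0],L[:,1])<.055)]; A=np.c_[f[:,:2],np.ones(len(f))]; print(len(f),np.linalg.lstsq(A,f[:,2],rcond=None)[0],cv2.minEnclosingCircle(f[:,:2].astype(np.float32)))"
```

```text
clock 10.18 tcp [0.5789 0.2374 0.2788] shift mm [-30.8  -4.6  94.4] turn [ 0.15 -0.68  0.27] q [-0.91  0.6   0.68  1.48 -0.32  1.47  1.83] F [-0.2 -0.1 -2.9] w 0.0129
bar [0.57782277 0.23682948 0.27461732] [0.00885198 0.00163263 0.99995949] [200.39000843 290.72500024]
2826 [-0.00137413 -0.01145843  0.02912497] ((-0.0015995799330994487, 0.001037395908497274), 0.04635266214609146)
```

Emit:
arm_command:
  rows:
    - {"fingers": -1, "x": -0.0077, "y": -0.0012, "z": 0.0236, "ax": 0.15, "ay": -0.68, "az": 0.27}
    - {"fingers": -1, "x": -0.0077, "y": -0.0012, "z": 0.0236, "ax": 0, "ay": 0, "az": 0}
    - {"fingers": -1, "x": -0.0077, "y": -0.0011, "z": 0.0236, "ax": 0, "ay": 0, "az": 0}
    - {"fingers": -1, "x": -0.0077, "y": -0.0011, "z": 0.0236, "ax": 0, "ay": 0, "az": 0}
    - {"fingers": -1, "x": 0, "y": 0, "z": 0, "ax": 0, "ay": 0, "az": 0}
    - {"fingers": -1, "x": 0, "y": 0, "z": 0, "ax": 0, "ay": 0, "az": 0}
    - {"fingers": -1, "x": 0, "y": 0, "z": 0, "ax": 0, "ay": 0, "az": 0}

```text
clock: 10.82
tcp_pos: [0.5862, 0.2355, 0.184]
orientation: [0.644, -2.819, 0.083]
contact_force: [-0.6, 1.1, -1.2]
grip_width: 0.0125
gripper_force: 68.7
```

```bash
python3 -c "
from tgt import *
P,Q=lidtgt(26,.0); rel(P,Q); P,Q=lidtgt(26,-.007); rel(P,Q)
g=grab('side'); C=cloud(g).reshape(-1,3)
o=r.get_obs(); R0=R.from_rotvec(o['orientation']); bar=o['tcp_pos']+R0.apply(TL); Rl=(R0*RL).as_matrix(); print('bar',bar,Rl[:,2],'az',np.degrees(np.arctan2(Rl[1,0],Rl[0,0])))
L=(C-bar)@Rl; L[:,2]+=.05
f=L[(np.abs(L[:,2]-.028)<.006)&(np.hypot(L[:,0],L[:,1])<.055)]; A=np.c_[f[:,:2],np.ones(len(f))]; print(len(f),np.linalg.lstsq(A,f[:,2],rcond=None)[0],cv2.minEnclosingCircle(f[:,:2].astype(np.float32)))
G=dict(np.load('/tmp/side0.npz')); K=cloud(G).reshape(-1,3); m=(np.abs(K[:,2]-.11)<.004)&(np.hypot(K[:,0]-.583,K[:,1]-.235)<.058); print('mill side',cv2.minEnclosingCircle(K[m][:,:2].astype(np.float32)))
"
```

```text
clock 10.82 tcp [0.5862 0.2355 0.184 ] shift mm [-3.2  0.9 19.2] turn [-0.02  0.46 -0.28] q [-0.89  0.69  0.65  1.56 -0.37  1.29  1.86] F [-0.6  1.1 -1.2] w 0.0125
clock 10.82 tcp [0.5862 0.2355 0.184 ] shift mm [-5.   0.9 26. ] turn [-0.02  0.46 -0.28] q [-0.89  0.69  0.65  1.56 -0.37  1.29  1.86] F [-0.6  1.1 -1.2] w 0.0125
bar [0.58570849 0.23535125 0.17996018] [-0.00890186 -0.00265923  0.99995684] az 25.756250339011395
2309 [-0.00200363 -0.01143372  0.02887151] ((-0.0019004435744136572, 0.0003825465391855687), 0.04689028114080429)
mill side ((0.5813519358634949, 0.23595879971981049), 0.0539575032889843)
```

Emit:
arm_command:
  rows:
    - {"fingers": -1, "x": 0.002, "y": 0.0012, "z": 0, "ax": 0, "ay": 0.46, "az": -0.28}
    - {"fingers": -1, "x": -0.0013, "y": 0, "z": 0.0048, "ax": 0, "ay": 0, "az": 0}
    - {"fingers": -1, "x": -0.0013, "y": 0, "z": 0.0048, "ax": 0, "ay": 0, "az": 0}
    - {"fingers": -1, "x": -0.0013, "y": 0, "z": 0.0048, "ax": 0, "ay": 0, "az": 0}
    - {"fingers": -1, "x": -0.0013, "y": 0, "z": 0.0048, "ax": 0, "ay": 0, "az": 0}
    - {"fingers": -1, "x": -0.0006, "y": 0, "z": 0.0024, "ax": 0, "ay": 0, "az": 0}
    - {"fingers": -1, "x": -0.0006, "y": 0, "z": 0.0024, "ax": 0, "ay": 0, "az": 0}
    - {"fingers": -1, "x": 0, "y": 0, "z": 0, "ax": 0, "ay": 0, "az": 0}

```text
clock: 11.53
tcp_pos: [0.5833, 0.2357, 0.1577]
orientation: [0.65, -2.807, 0.085]
contact_force: [0.7, 0.1, -2.0]
grip_width: 0.0128
gripper_force: 68.7
```

```bash
python3 -c "
from tgt import *
P,Q=lidtgt(26,-.007); rel(P,Q); print(r.get_obs()['moment'])"
```

```text
clock 11.53 tcp [0.5833 0.2357 0.1577] shift mm [-0.8 -0.6 -0.1] turn [-0.02 -0.16  0.07] q [-0.88  0.71  0.63  1.58 -0.38  1.26  1.88] F [ 0.7  0.1 -2. ] w 0.0128
[ 0.10737849 -0.3290191   0.02862847]
```

The lid's underside is 7 mm below the rim with no rim force, so its lugs are in the notches. I let go and regrip upright for the press and turn.

Emit:
arm_command:
  rows:
    - {"fingers": 1, "x": -0.0003, "y": 0, "z": 0.001, "ax": 0, "ay": 0, "az": 0}
    - {"fingers": 1, "x": 0, "y": 0, "z": 0, "ax": 0, "ay": 0, "az": 0}
    - {"fingers": 1, "x": 0, "y": 0, "z": 0, "ax": 0, "ay": 0, "az": 0}
    - {"fingers": 1, "x": 0, "y": 0, "z": 0, "ax": 0, "ay": 0, "az": 0}
    - {"fingers": 1, "x": 0, "y": 0, "z": -0.01, "ax": 0, "ay": 0, "az": 0}
    - {"fingers": 1, "x": 0, "y": 0, "z": -0.015, "ax": 0, "ay": 0, "az": 0}
    - {"fingers": 1, "x": 0, "y": 0, "z": -0.015, "ax": 0, "ay": -5, "az": 0}
    - {"fingers": 1, "x": 0, "y": 0, "z": 0, "ax": 0, "ay": -5, "az": 0}
    - {"fingers": 1, "x": 0, "y": 0, "z": 0, "ax": 0, "ay": -5, "az": 0}
    - {"fingers": 1, "x": 0, "y": 0, "z": 0, "ax": 0, "ay": 0, "az": 0}

```text
clock: 12.37
tcp_pos: [0.5918, 0.2387, 0.1976]
orientation: [0.705, -3.061, -0.004]
contact_force: [-0.7, -0.3, -0.6]
grip_width: 0.0854
gripper_force: 0.0
```

Run:
```python
from tgt import *
g=grab('wrist'); save(g,'w6'); C=cloud(g).reshape(-1,3); C=C[g['depth'].reshape(-1)>.02]
h=np.hypot(C[:,0]-.583,C[:,1]-.235)<.056; K=C[h&(C[:,2]>.1)]
print(np.histogram(K[:,2],np.arange(.1,.19,.004)))
b=K[(K[:,2]>.15)&(K[:,2]<.175)&(np.hypot(K[:,0]-.583,K[:,1]-.235)<.032)]; rc=cv2.minAreaRect(b[:,:2].astype(np.float32)*1000); print('bar',rc,np.median(b[:,2]))
f=K[(K[:,2]>.122)&(K[:,2]<.142)]; f=f[np.abs(f[:,2]-np.median(f[:,2]))<.004]; print('flange',cv2.minEnclosingCircle(f[:,:2].astype(np.float32)),np.median(f[:,2]),np.linalg.lstsq(np.c_[f[:,:2]-.4,np.ones(len(f))],f[:,2],rcond=None)[0])
c=np.array(rc[0])/1000
az=26.; Q=R.from_matrix(np.c_[[-np.cos(np.radians(az)),-np.sin(np.radians(az)),0],[-np.sin(np.radians(az)),np.cos(np.radians(az)),0],[0,0,-1]])
rel(np.array([c[0],c[1],.154]),Q)
```

```text
(array([   38,    69,  2682,    10,     0,     0,    42, 14509,   143,
          46,    48,    47,    56,    53,    70,  2449,    11,     0,
           0,     0,     0,     0]), array([0.1  , 0.104, 0.108, 0.112, 0.116, 0.12 , 0.124, 0.128, 0.132,
       0.136, 0.14 , 0.144, 0.148, 0.152, 0.156, 0.16 , 0.164, 0.168,
       0.172, 0.176, 0.18 , 0.184, 0.188]))
bar ((582.5354614257812, 234.97555541992188), (50.075416564941406, 14.025864601135254), 26.048439025878906) 0.16233565446205223
flange ((0.5830308794975281, 0.23505593836307526), 0.04619778320193291) 0.13050258323638325 [0.00138986 0.00088624 0.1304018 ]
clock 12.42 tcp [0.5921 0.2397 0.1974] shift mm [10.5 -0.2 43.5] turn [ 0.15 -0.18  0.01] q [-0.95  0.55  0.66  1.73 -0.39  1.01  1.88] F [ 0.2  0.2 -0.3] w 0.0852
```

View pics/w6.png

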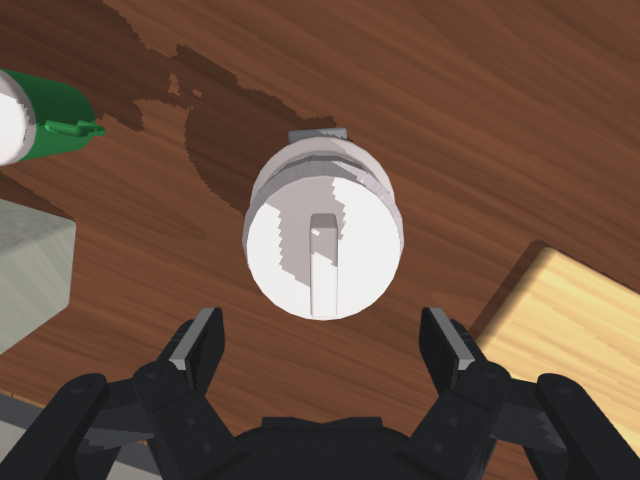

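The lid sits level in the notches: bar along (323,215)–(323,315), flange centred at about (323,248), bar top at z = 0.162. I regrip straight down.

Emit:
arm_command:
  rows:
    - {"fingers": 1, "x": 0.0105, "y": 0, "z": 0.008, "ax": 0.15, "ay": -0.18, "az": 0}
    - {"fingers": 1, "x": 0, "y": 0, "z": 0.015, "ax": 0, "ay": 0, "az": 0}
    - {"fingers": 1, "x": 0, "y": 0, "z": 0.012, "ax": 0, "ay": 0, "az": 0}
    - {"fingers": 1, "x": 0, "y": 0, "z": 0.0085, "ax": 0, "ay": 0, "az": 0}
    - {"fingers": 1, "x": 0, "y": 0, "z": 0, "ax": 0, "ay": 0, "az": 0}
    - {"fingers": 1, "x": 0, "y": 0, "z": 0, "ax": 0, "ay": 0, "az": 0}

```text
clock: 12.92
tcp_pos: [0.5839, 0.2358, 0.152]
orientation: [0.709, -3.06, 0.004]
contact_force: [1.3, -0.9, 0.7]
grip_width: 0.0854
gripper_force: 0.0
```

Emit:
arm_command:
  rows:
    - {"fingers": -1, "x": 0, "y": 0, "z": 0, "ax": 0, "ay": 0, "az": 0}
    - {"fingers": -1, "x": 0, "y": 0, "z": 0, "ax": 0, "ay": 0, "az": 0}
    - {"fingers": -1, "x": 0, "y": 0, "z": 0, "ax": 0, "ay": 0, "az": 0}
    - {"fingers": -1, "x": 0, "y": 0, "z": 0, "ax": 0, "ay": 0, "az": 0}
    - {"fingers": -1, "x": 0, "y": 0, "z": 0, "ax": 0, "ay": 0, "az": 0}
    - {"fingers": -1, "x": 0, "y": 0, "z": 0, "ax": 0, "ay": 0, "az": 0}
    - {"fingers": -1, "x": 0, "y": 0, "z": 0, "ax": 0, "ay": 0, "az": 0}
    - {"fingers": -1, "x": 0, "y": 0, "z": 0, "ax": 0, "ay": 0, "az": 0}
    - {"fingers": -1, "x": 0, "y": 0, "z": 0, "ax": 0, "ay": 0, "az": 0}
  grip_force: 80

```text
clock: 13.67
tcp_pos: [0.5837, 0.2358, 0.1527]
orientation: [-0.708, 3.06, -0.002]
contact_force: [0.3, -0.1, 0.1]
grip_width: 0.0129
gripper_force: 78.0
```

```bash
python3 -c "
from tgt import *
rel(np.array([.5828,.235,.154]))"
```

```text
clock 13.67 tcp [0.5837 0.2358 0.1527] shift mm [ 1.2 -0.3 -1.3] turn  q [-0.94  0.58  0.63  1.79 -0.42  0.91  1.91] F [ 0.3 -0.1  0.1] w 0.0129
```

Emit:
arm_command:
  rows:
    - {"fingers": -1, "x": 0.0005, "y": 0, "z": 0.004, "ax": 0, "ay": 0, "az": 0}
    - {"fingers": -1, "x": 0, "y": 0, "z": 0.004, "ax": 0, "ay": 0, "az": 0}
    - {"fingers": -1, "x": 0, "y": 0, "z": 0.004, "ax": 0, "ay": 0, "az": 0}
    - {"fingers": -1, "x": 0, "y": 0, "z": 0.002, "ax": 0, "ay": 0, "az": 0}
    - {"fingers": -1, "x": 0, "y": 0, "z": 0, "ax": 0, "ay": 0, "az": 0}
    - {"fingers": -1, "x": 0, "y": 0, "z": 0, "ax": 0, "ay": 0, "az": 0}
    - {"fingers": -1, "x": 0, "y": 0, "z": 0, "ax": 0, "ay": 0, "az": 0}

```text
clock: 14.25
tcp_pos: [0.5838, 0.2358, 0.1392]
orientation: [-0.708, 3.059, -0.001]
contact_force: [-1.7, 0.7, 8.6]
grip_width: 0.0126
gripper_force: 79.7
```

Emit:
arm_command:
  rows:
    - {"fingers": -1, "x": 0, "y": 0, "z": 0.0012, "ax": 0, "ay": 0, "az": 0}
    - {"fingers": -1, "x": 0, "y": 0, "z": 0, "ax": 0, "ay": 0, "az": 0}
    - {"fingers": -1, "x": 0, "y": 0, "z": 0, "ax": 0, "ay": 0, "az": 5}
    - {"fingers": -1, "x": 0, "y": 0, "z": 0, "ax": 0, "ay": 0, "az": 5}
    - {"fingers": -1, "x": 0, "y": 0, "z": 0, "ax": 0, "ay": 0, "az": 5}
    - {"fingers": -1, "x": 0, "y": 0, "z": 0, "ax": 0, "ay": 0, "az": 5}
    - {"fingers": -1, "x": 0, "y": 0, "z": 0, "ax": 0, "ay": 0, "az": 0}

```text
clock: 14.83
tcp_pos: [0.5844, 0.2352, 0.1386]
orientation: [-0.158, 3.134, -0.002]
contact_force: [-0.6, -0.5, 11.8]
grip_width: 0.0126
gripper_force: 80.0
```

```bash
cat > st.py <<'E'
from tgt import *
o=r.get_obs(); m=R.from_rotvec(o['orientation']).as_matrix()
print('F',o['contact_force'].round(1),'M',o['moment'].round(2),'tcp',o['tcp_pos'].round(4),'lid x az',np.degrees(np.arctan2(-m[1,0],-m[0,0])).round(1),'down',m[:,2].round(3),'q',o['joints'].round(2),'w',o['grip_width'].round(4),round(o['clock'],2))
E
python3 st.py
```

```text
Traceback (most recent call last):
  File "st.py", line 3, in <module>
    print('F',o['contact_force'].round(1),'M',o['moment'].round(2),'tcp',o['tcp_pos'].round(4),'lid x az',np.degrees(np.arctan2(-m[1,0],-m[0,0])).round(1),'down',m[:,2].round(3),'q',o['joints'].round(2),'w',o['grip_width'].round(4),round(o['clock'],2))
                                                                                                                                                                                                               ^^^^^^^^^^^^^^^^^^^^^
AttributeError: 'float' object has no attribute 'round'
```

Emit:
arm_command:
  rows:
    - {"fingers": -1, "x": 0, "y": 0, "z": 0, "ax": 0, "ay": 0, "az": 6}
    - {"fingers": -1, "x": 0, "y": 0, "z": 0, "ax": 0, "ay": 0, "az": 6}
    - {"fingers": -1, "x": 0, "y": 0, "z": 0, "ax": 0, "ay": 0, "az": 6}
    - {"fingers": -1, "x": 0, "y": 0, "z": 0, "ax": 0, "ay": 0, "az": 6}
    - {"fingers": -1, "x": 0, "y": 0, "z": 0, "ax": 0, "ay": 0, "az": 6}
    - {"fingers": -1, "x": 0, "y": 0, "z": 0, "ax": 0, "ay": 0, "az": 6}
    - {"fingers": -1, "x": 0, "y": 0, "z": 0, "ax": 0, "ay": 0, "az": 6}
    - {"fingers": -1, "x": 0, "y": 0, "z": 0, "ax": 0, "ay": 0, "az": 6}
    - {"fingers": -1, "x": 0, "y": 0, "z": 0, "ax": 0, "ay": 0, "az": 6}
    - {"fingers": -1, "x": 0, "y": 0, "z": 0, "ax": 0, "ay": 0, "az": 0}

```text
clock: 15.67
tcp_pos: [0.5843, 0.2347, 0.1386]
orientation: [1.283, 2.864, -0.001]
contact_force: [-1.1, -1.5, 12.1]
grip_width: 0.0128
gripper_force: 80.2
```

```bash
sed -i "s/o\['grip_width'\].round(4)/round(o['grip_width'],4)/" st.py; python3 st.py
```

```text
F [-1.1 -1.5 12.1] M [-0.24  0.45 -0.08] tcp [0.5843 0.2347 0.1386] lid x az -48.3 down [ 0.003 -0.002 -1.   ] q [-1.12  0.73  0.95  1.81 -0.71  0.98  0.86] w 0.0128 15.67
```

Turned 74° so far, still pressed down. I go on in small steps to the stop.

Emit:
arm_command:
  rows:
    - {"fingers": -1, "x": 0, "y": 0, "z": 0, "ax": 0, "ay": 0, "az": 3}
    - {"fingers": -1, "x": 0, "y": 0, "z": 0, "ax": 0, "ay": 0, "az": 3}
    - {"fingers": -1, "x": 0, "y": 0, "z": 0, "ax": 0, "ay": 0, "az": 2}
    - {"fingers": -1, "x": 0, "y": 0, "z": 0, "ax": 0, "ay": 0, "az": 2}
    - {"fingers": -1, "x": 0, "y": 0, "z": 0, "ax": 0, "ay": 0, "az": 0}
    - {"fingers": -1, "x": 0, "y": 0, "z": 0, "ax": 0, "ay": 0, "az": 0}

```text
clock: 16.17
tcp_pos: [0.5843, 0.2346, 0.1386]
orientation: [1.521, 2.745, 0.0]
contact_force: [-1.4, -1.8, 12.7]
grip_width: 0.0126
gripper_force: 80.1
```

```bash
python3 st.py
```

```text
F [-1.4 -1.8 12.7] M [-0.26  0.47 -0.03] tcp [0.5843 0.2346 0.1386] lid x az -58.0 down [ 0.003 -0.002 -1.   ] q [-1.14  0.75  0.99  1.81 -0.75  1.    0.72] w 0.0126 16.17
```

Emit:
arm_command:
  rows:
    - {"fingers": -1, "x": 0, "y": 0, "z": 0, "ax": 0, "ay": 0, "az": 1.5}
    - {"fingers": -1, "x": 0, "y": 0, "z": 0, "ax": 0, "ay": 0, "az": 1.5}
    - {"fingers": -1, "x": 0, "y": 0, "z": 0, "ax": 0, "ay": 0, "az": 0}
    - {"fingers": -1, "x": 0, "y": 0, "z": 0, "ax": 0, "ay": 0, "az": 0}

```text
clock: 16.5
tcp_pos: [0.5836, 0.2344, 0.1386]
orientation: [1.592, 2.706, -0.001]
contact_force: [-3.8, -2.8, 14.2]
grip_width: 0.0124
gripper_force: 80.4
```

```bash
python3 st.py
```

```text
F [-3.8 -2.8 14.2] M [-0.4   0.94  0.28] tcp [0.5836 0.2344 0.1386] lid x az -60.9 down [ 0.001 -0.002 -1.   ] q [-1.15  0.76  1.01  1.81 -0.76  1.01  0.68] w 0.0124 16.5
```

The moment rises, so the stop is reached. I back off slightly, let it rise, and check the force.

Emit:
arm_command:
  rows:
    - {"fingers": -1, "x": 0, "y": 0, "z": 0, "ax": 0, "ay": 0, "az": -2.5}
    - {"fingers": -1, "x": 0, "y": 0, "z": 0, "ax": 0, "ay": 0, "az": 0}
    - {"fingers": -1, "x": 0, "y": 0, "z": -0.002, "ax": 0, "ay": 0, "az": 0}
    - {"fingers": -1, "x": 0, "y": 0, "z": -0.002, "ax": 0, "ay": 0, "az": 0}
    - {"fingers": -1, "x": 0, "y": 0, "z": -0.002, "ax": 0, "ay": 0, "az": 0}
    - {"fingers": -1, "x": 0, "y": 0, "z": -0.001, "ax": 0, "ay": 0, "az": 0}
    - {"fingers": -1, "x": 0, "y": 0, "z": 0, "ax": 0, "ay": 0, "az": 0}
    - {"fingers": -1, "x": 0, "y": 0, "z": 0, "ax": 0, "ay": 0, "az": 0}

```text
clock: 17.17
tcp_pos: [0.5838, 0.2349, 0.1447]
orientation: [1.533, 2.739, -0.001]
contact_force: [0.8, -1.6, 5.2]
grip_width: 0.0124
gripper_force: 79.0
```

```bash
python3 st.py
```

```text
F [ 0.8 -1.6  5.2] M [-0.22 -0.07  0.08] tcp [0.5838 0.2349 0.1447] lid x az -58.5 down [ 0.002 -0.002 -1.   ] q [-1.15  0.75  1.    1.81 -0.74  1.01  0.71] w 0.0124 17.17
```

It rose past the 3 mm ledge while the spring still pushed, so the lugs are in the pockets. I release, retreat and check.

Emit:
arm_command:
  rows:
    - {"fingers": 1, "x": 0, "y": 0, "z": -0.0005, "ax": 0, "ay": 0, "az": 0}
    - {"fingers": 1, "x": 0, "y": 0, "z": 0, "ax": 0, "ay": 0, "az": 0}
    - {"fingers": 1, "x": 0, "y": 0, "z": 0, "ax": 0, "ay": 0, "az": 0}
    - {"fingers": 1, "x": 0, "y": 0, "z": 0, "ax": 0, "ay": 0, "az": 0}
    - {"fingers": 1, "x": 0, "y": 0, "z": -0.01, "ax": 0, "ay": 0, "az": 0}
    - {"fingers": 1, "x": 0, "y": 0, "z": -0.025, "ax": 0, "ay": 0, "az": 0}
    - {"fingers": 1, "x": 0, "y": 0, "z": -0.03, "ax": 0, "ay": 0, "az": 0}
    - {"fingers": 1, "x": 0, "y": 0, "z": -0.03, "ax": 0, "ay": 0, "az": 0}
    - {"fingers": 1, "x": 0, "y": 0, "z": 0, "ax": 0, "ay": 0, "az": 0}
    - {"fingers": 1, "x": 0, "y": 0, "z": 0, "ax": 0, "ay": 0, "az": 0}

```text
clock: 18.0
tcp_pos: [0.5841, 0.2357, 0.2422]
orientation: [1.532, 2.739, 0.004]
contact_force: [-0.3, -0.0, -1.1]
grip_width: 0.0853
gripper_force: 0.0
```

Run:
```python
from tgt import *
for s in('wrist','side'):
    g=grab(s); C=cloud(g).reshape(-1,3); C=C[g['depth'].reshape(-1)>.02]; h=np.hypot(C[:,0]-.583,C[:,1]-.235); K=C[h<.052]
    b=K[(np.abs(K[:,2]-.155)<.007)&(np.hypot(K[:,0]-.583,K[:,1]-.235)<.032)]
    print(s,'bar',cv2.minAreaRect(b[:,:2].astype(np.float32)*1000),np.median(b[:,2])) if len(b) else print(s,'none')
    f=K[(K[:,2]>.117)&(K[:,2]<.135)]; print('flange',np.median(f[:,2]),cv2.minEnclosingCircle(f[:,:2].astype(np.float32)))
import st
```

```text
wrist bar ((583.422607421875, 236.8336181640625), (13.690506935119629, 49.154747009277344), 31.86297607421875) 0.1550150730349781
flange 0.12315603055800733 ((0.5838348269462585, 0.2363380491733551), 0.04606939107179642)
side bar ((581.4776000976562, 236.99530029296875), (14.2923002243042, 50.964691162109375), 31.619890213012695) 0.15516845229046528
flange 0.12345924695408345 ((0.5817726850509644, 0.23589438199996948), 0.04736446589231491)
F [ 0.3 -0.6 -0.2] M [-0.02  0.04 -0.08] tcp [0.5826 0.2358 0.2396] lid x az -58.4 down [ 0.    -0.001 -1.   ] q [-1.21  0.65  1.11  1.73 -0.63  1.16  0.63] w 0.0856 18.1
```

The bar top is at 0.155, which puts lid_mid 15 mm above the rim: locked, level and released.

```bash
python3 -c "
from bench import r
print(r.hand_in())"
```

```text
the job is handed in; nothing more can be done
None
```

The lid is locked on the mill: after release I measured lid_mid 15 mm above the rim, with the lid turned about 84° from the notches. I handed the job in at about 18 s of the 64 s allowed; the hand-in gave no verdict.

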